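# Find the sticky spot of a linear stage

### The job

Check the small linear stage for its one sticky spot: slide the carriage gently up against the blue buffer, then through its whole travel gently up against the orange buffer, feeling for the short stretch where it drags. Then bring the carriage back and leave it parked, let go, on the middle of that sticky stretch; do not lean on the buffers or disturb the bottles and the dish standing around.

Things in the scene. Friction and masses are not known exactly. Their poses are not given: they have to be found in the camera images.
- stage: manual linear stage fixed on the worktop: grey base plate 80 x 324 x 12 mm, a dark steel end block (70 x 14 mm, top at 46 mm) at each end. Origin: centre of its underside, on the worktop. Its y axis is the line of travel and points to the end with the orange buffer; the blue buffer is at the -y end; z up. It stands crosswise before the robot, turned by up to 17 degrees.
- carriage: aluminium carriage 66 x 60 mm, top at 50 mm; slides along the stage's y, stays where left (drag 1.2 N). In its middle a white square grip post 26 x 26 mm, 50 to 94 mm above the worktop, to pinch from above. Origin: on the worktop below the post; axes as the stage's. Meets blue buffer at y -90 mm, orange at y +90 mm from the stage's origin; starts at -60 to -78 mm.
- track: steel rods and strip under the carriage, fixed; origin and axes as the stage's. One sticky stretch is hidden on it, its middle at y -40 to +70 mm, about 14 mm long in carriage travel. Either way along, drag jumps by 5 to 10 N within 2 mm of entering and fades over the last 5 mm. Only there does the carriage press on the track. It can only be felt.
- buffer_blue: blue sprung buffer, 20 mm round, at the -y end of the stage, gives about 1 mm for each 5 N, 7 mm at most; origin as the stage's when not pressed. The carriage should press it with 3 to 15 N for a moment; over 20 N is too much.
- buffer_orange: orange sprung buffer, the same, at the +y end of the stage
- petri_1: closed culture dish, 92 mm across, 16 mm high, loose; origin at the centre of its underside. To be left alone.
- immersion_oil: small amber dropper bottle with black top, 25 x 25 x 78 mm, loose; origin at the centre of its underside. To be left alone.
- dropper_bottle: white squeeze bottle with a spout, 42 x 42 x 143 mm, loose; origin at the centre of its underside. To be left alone.
- microscope_main: black and white microscope, fixed, 386 x 198 mm and 398 mm tall, to the left of the stage; origin at the centre of its underside. An obstacle to keep clear of.

How it is judged:
By the outcome, as a careful person would: the job done as asked, in the order asked, and still so for the second after the job is handed in, with the robot touching nothing.
It also fails if it takes over 56 s, if anything falls off the work surface, if the arm or the gripper's body presses on something with over 40 N, if the wrist force passes 120 N, or if a joint passes its speed limit or range.

### The arm

A 7-joint arm with a two-finger parallel gripper is mounted at the origin on a cart in front of the work surface, level with it; the furniture and walls round the work are solid. World frame = base frame: x ahead of the robot, y to its left, z up, the work surface at z = 0. Lengths are in m, angles in degrees, forces in N, time in s.
With the tool pointing down it reaches from about 0.425 to 0.875 m from the base axis. Payload 4.7 kg.
Tool frame: the origin (TCP) lies on the centre line of the jaws, within the pads' length; the fingertips stand ahead of it and the grasp point (between the pads) lies 2 mm behind it (env.tip_reach is the x of the fingertips in the tool frame, in m); x points along the fingers, z is the direction in which the jaws open and shut, and the axes are right-handed (so a half turn about x gives the same grasp; the last joint's range is limited). The gripper opens to 87 mm and grips with 3 to 60 N. Pads are 19 mm wide; open, the fingers measure 117 mm over their backs; the gripper's body (75 mm by 190 mm) begins 51 mm behind the grasp point.
Start: joints at [-62.332, 18.392, -4.016, 83.108, 1.295, 78.541, -3.26], TCP at [0.294, 0.58, 0.24] pointing down, gripper open.
Joint ranges: [-163.93, 163.93], [-17.29, 119.83], [-79.2, 71.16], [3.27, 140.29], [-89.18, 269.18], [5.43, 117.66], [-154.24, 154.24]. Speed limits (degrees/s): [147.25, 147.25, 180, 180, 180, 180, 180].

### API

Orientations are given as [roll, pitch, yaw] about the fixed x, y, z axes, in that order (R = Rz(yaw) Ry(pitch) Rx(roll)).
In Python, from cell import telemetry, optics, env, models gives the robot as it stands.
- The arm moves only by the shell command python3 -m pendant 'ROWS' [FORCE]. ROWS is JSON, a list of rows, each a list of 3 entries, a list of its own where there are three numbers: the finger opening in mm, from 0 to 87, then the shift along the tool's x, y, z in mm, then the turn, a rotation vector about the tool's x, y, z in rad. A call has 1 to 10 rows; each row is the pose to reach, as a shift and turn from the pose commanded when the call began, along the tool's axes at that moment; what a row does not reach only later rows make up. A row lasts 1/12 s, in which the tool goes at most 41.7 mm and 7.16 degrees, less where a joint would pass 70% of its speed; a pose out of reach is approached as far as the arm can. A call with a gripper value outside its range is refused whole. The fingers move at their own pace and stop on an object; FORCE is the grip in N (left out, the last holds). Time passes only in rows, so rows that repeat a pose let the fingers close. It gives the time, the measured TCP pose, the force and the opening at its end, in the units of the state.
- telemetry.get_obs(): the state, without advancing time (a new reading comes with each control period).
- optics.read_camera(name): name is "side" or "top" or "wrist"; returns a dict with "image" (384x512x3 uint8, blue, green, red), "range_z" (384x512 float32, m along the optical axis (not along the pixel's ray), 0 where there is no reading), "fx", "fy", "cx", "cy" (pixels), "cam_to_world" (4x4, takes a point from camera to world coordinates). Camera axes: x right, y up, looking along -z (the intrinsics and any distortion apply to the point x, -y, -z); pixel columns grow to the right and rows downward; lengths in m; the calibration is good to about 2 mm. A picture is of the moment at which its call begins.
- env.sign_off(): hands the job in, once; it reports no verdict.
Trained networks look in the newest picture that a camera, given by its name, has taken for a name from the list of things; names that differ only in an ending like _2 or _b are one class to them, and where a whole thing is asked for, a point or a joint stands for the part that bears it (a point fixed in the world has none). Each returns a list of dicts, best first, with "confidence" (0 to 1); they miss things now and then, are a little off and sometimes report something else, mostly with a low value. They report only what shows in the picture. A call takes as long as a camera call.
- models.masks_of(camera, label): "pixels" (384x512 bool, what is visible of it) and "extent" ([left, top, right, bottom] as shares, 0 to 1, of the picture: columns of its width, rows of its height, round what is visible of it).
- models.landmark_of(camera, label): "centre" ([row, column] as shares, 0 to 1, of the picture: columns of its width, rows of its height: a listed point, or the origin of a listed thing).
The state is a dict: "time_s": time; "qpos": joint angles; "joint_velocities": joint speeds; "effort": joint torques, N m; "tool_pos": TCP position; "tool_rot": TCP orientation; "force": force on the tool from outside, world axes, zero at the start; "wrist_torque": the same for the moment, N m; "grip_width": finger opening in m.
Only numpy, scipy, OpenCV 4.12 (cv2) and the standard library are available. Lean on these libraries where they do the work, as an engineer would, in place of code of your own. Each camera call takes 0.05 s, during which the arm holds its last target.

## Working session

There is one attempt and no reset: what is moved stays moved. The work goes in short steps, Python scripts to look and compute and a shell command to move; the robot and the scene stay as the last step left them, time stands still between calls to the robot, and variables do not carry over. Pictures are saved under pics/ and viewed, and the job is handed in when it is done.

```bash
ls; mkdir -p pics; cat > h.py <<'E'
import numpy as np,cv2
from cell import telemetry, optics, env, models
def pts(c,mask):
    r,q=np.nonzero(mask&(c["range_z"]>0)); z=c["range_z"][r,q]
    p=np.stack([(q-c["cx"])/c["fx"]*z,-(r-c["cy"])/c["fy"]*z,-z,np.ones_like(z)])
    return (c["cam_to_world"]@p)[:3].T
E
python3 - <<'E'
from h import *
o=telemetry.get_obs(); print(o); print(env.tip_reach)
for n in ["top","side"]:
    c=optics.read_camera(n); cv2.imwrite(f"pics/{n}0.png",c["image"]); print(n,c["fx"],{k for k in c},c["cam_to_world"].round(3).tolist())
    for l in ["stage","carriage","petri_1","immersion_oil","dropper_bottle","buffer_blue","buffer_orange"]:
        m=models.masks_of(n,l)
        if m:
            p=pts(c,m[0]["pixels"]); print(l,round(m[0]["confidence"],2),len(p),np.median(p,0).round(3),p.min(0).round(3),p.max(0).round(3))
E
```

```text
pics
{'time_s': 0.0, 'qpos': array([-62.33308475,  18.43862261,  -4.01601035,  83.17566631,
         1.29654767,  78.54137535,  -3.26132325]), 'joint_velocities': array([-0.02078613,  0.00625207,  0.06971859,  0.08255677,  0.09126461,
        0.04951805, -0.08027134]), 'effort': array([ 1.76070921e-04, -4.91286206e+01, -4.04068977e-01, -3.12524056e+01,
       -6.39024074e-02,  4.38190112e-02,  1.87051978e-04]), 'tool_pos': array([0.29347622, 0.57938012, 0.23845983]), 'tool_rot': array([-176.26221623,   89.88943479, -113.11992485]), 'force': array([ 0.16081866, -0.84931356, -0.87890939]), 'wrist_torque': array([-0.07051314,  0.02144736,  0.0058306 ]), 'grip_width': 0.08717317478022343}
0.017
top 394.8891706073289 {'fy', 'range_z', 'fx', 'image', 'cx', 'cy', 'cam_to_world'} [[0.021, 0.988, -0.154, 0.453], [-1.0, 0.017, -0.026, -0.191], [-0.023, 0.154, 0.988, 1.213], [0.0, 0.0, 0.0, 1.0]]
stage 0.68 2751 [ 0.554 -0.148  0.02 ] [ 0.508 -0.313 -0.003] [0.605 0.017 0.099]
carriage 0.98 432 [ 0.56  -0.223  0.05 ] [ 0.527 -0.255  0.012] [ 0.594 -0.196  0.099]
petri_1 0.58 729 [ 0.512 -0.513 
[... 363 characters left out ...]
ge_z', 'fx', 'image', 'cx', 'cy', 'cam_to_world'} [[0.58, 0.621, -0.527, 0.026], [-0.815, 0.437, -0.381, -0.612], [-0.007, 0.651, 0.759, 0.865], [0.0, 0.0, 0.0, 1.0]]
stage 0.58 3208 [ 0.542 -0.173  0.026] [ 0.501 -0.317 -0.003] [0.634 0.042 0.097]
carriage 0.69 615 [ 0.547 -0.236  0.049] [ 0.524 -0.26   0.002] [ 0.624 -0.179  0.097]
immersion_oil 0.69 168 [ 0.592 -0.459  0.037] [ 0.585 -0.469 -0.002] [ 0.651 -0.446  0.079]
dropper_bottle 0.94 401 [ 0.727 -0.095  0.06 ] [ 0.713 -0.11  -0.001] [ 0.835 -0.013  0.139]
buffer_blue 0.38 72 [ 0.56  -0.283  0.04 ] [ 0.553 -0.298  0.011] [ 0.58  -0.26   0.047]
buffer_orange 0.38 77 [ 0.54  -0.023  0.039] [ 0.533 -0.035  0.016] [ 0.562 -0.006  0.047]
```

View pics/top0.png

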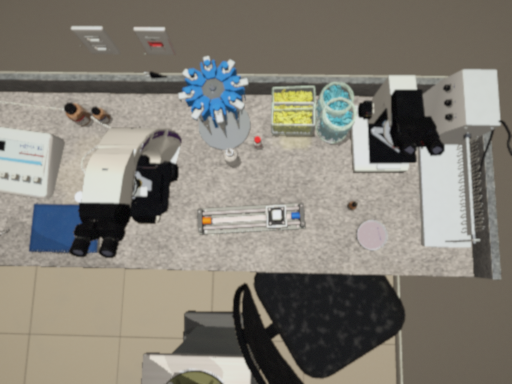

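View pics/side0.png

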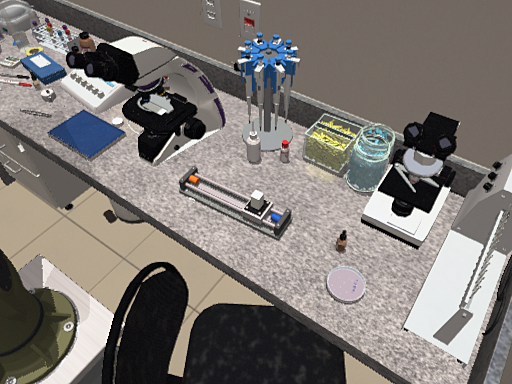

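```bash
python3 - <<'E'
from h import *
for n in ["top","side"]:
    c=optics.read_camera(n)
    m=models.masks_of(n,"carriage")[0]["pixels"]; s=models.masks_of(n,"stage")[0]["pixels"]
    p=pts(c,m); a=p[p[:,2]>.085]; print(n,"post",len(a),a.mean(0).round(4),a.min(0).round(3),a.max(0).round(3))
    b=p[(p[:,2]>.044)&(p[:,2]<.056)]; print("plate",b.mean(0).round(4),cv2.minAreaRect(b[:,:2].astype(np.float32)))
    q=pts(c,s|m); print("stage",cv2.minAreaRect(q[(q[:,2]>.006)&(q[:,2]<.05)][:,:2].astype(np.float32)))
    e=q[(q[:,2]>.043)&(q[:,2]<.05)]
    for sgn in (1,0):
        k=e[(e[:,1]>-.03) if sgn else (e[:,1]<-.285)]; print("endblk",len(k),k.mean(0).round(4))
    full=pts(c,np.ones_like(m)); full=full[(np.abs(full[:,0]-.555)<.15)&(np.abs(full[:,1]+.148)<.3)&(full[:,2]>.1)]
    print("tall near",len(full),full.min(0).round(3) if len(full) else 0,full.max(0).round(3) if len(full) else 0)
E
```

```text
top post 84 [ 0.5616 -0.2253  0.0935] [ 0.55  -0.239  0.086] [ 0.574 -0.213  0.099]
plate [ 0.561  -0.2252  0.0487] ((0.561916172504425, -0.22571060061454773), (0.06281795352697372, 0.059232693165540695), 0.9744426608085632)
stage ((0.5562916398048401, -0.1495164930820465), (0.08000943809747696, 0.31920069456100464), 4.236239433288574)
endblk 102 [ 0.5446 -0.0015  0.0456]
endblk 82 [ 0.5655 -0.301   0.0457]
tall near 4209 [0.436 0.07  0.105] [0.705 0.152 0.399]
side post 100 [ 0.5571 -0.2296  0.0923] [ 0.545 -0.241  0.085] [ 0.571 -0.213  0.097]
plate [ 0.5504 -0.2347  0.0485] ((0.5584761500358582, -0.22806291282176971), (0.0653512179851532, 0.05971834063529968), 5.129248142242432)
stage ((0.5513060092926025, -0.15394146740436554), (0.07922466844320297, 0.322194367647171), 4.542639255523682)
endblk 87 [ 0.5423 -0.0028  0.0454]
endblk 122 [ 0.5646 -0.3038  0.0458]
tall near 4443 [0.433 0.067 0.1  ] [0.705 0.152 0.397]
```

```bash
cat >> h.py <<'E'
from scipy.spatial.transform import Rotation as R
def plan(pos,yaw=None):
    """target world pos, z-axis along stage y (yaw deg) or as is -> tool shift mm and rotvec"""
    o=telemetry.get_obs(); T=R.from_euler('xyz',o['tool_rot'],degrees=True)
    M=T.as_matrix(); print('t',o['time_s'],'pos',o['tool_pos'].round(4),'F',o['force'].round(2),'w',round(o['grip_width'],4)); print('axes xyz cols\n',M.round(4))
    if pos is not None: print('shift mm',(M.T@(np.array(pos)-o['tool_pos'])*1000).round(1))
    if yaw is not None:
        y=np.radians(yaw); x=np.array([0,0,-1.]); s=np.array([-np.sin(y),np.cos(y),0])
        for k in (1,-1):
            z=k*s; G=np.stack([x,np.cross(z,x),z],1)
            print('k',k,'rotvec tool',R.from_matrix(M.T@G).as_rotvec().round(4))
E
python3 - <<'E'
from h import *
plan([.5595,-.227,.46],4.2)
c=optics.read_camera("top"); m=models.masks_of("top","microscope_main")
for k in m[:2]:
    p=pts(c,k["pixels"]); print(k["confidence"],np.percentile(p,1,axis=0).round(3),np.percentile(p,99,axis=0).round(3),p.max(0))
full=pts(c,np.ones((384,512),bool)); f=full[(full[:,1]>-.5)&(full[:,1]<.7)&(full[:,2]>.2)&(full[:,0]>0.15)&(full[:,0]<.8)]
for y in np.arange(-.5,.7,.1):
    g=f[(f[:,1]>=y)&(f[:,1]<y+.1)]
    if len(g): print(round(y,1),g.min(0).round(3),g.max(0).round(3))
E
```

```text
t 1.1 pos [0.2937 0.5799 0.2396] F [-0.06  0.38 -0.22] w 0.0869
axes xyz cols
 [[ 1.000e-04 -8.921e-01  4.518e-01]
 [ 0.000e+00  4.518e-01  8.921e-01]
 [-1.000e+00 -1.000e-04  1.000e-04]]
shift mm [-220.4 -601.7 -599.7]
k 1 rotvec tool [-5.421e-01  1.000e-04  1.000e-04]
k -1 rotvec tool [ 2.5995e+00  1.0000e-04 -1.0000e-04]
0.18 [ 0.719 -0.106 -0.001] [ 0.757 -0.068  0.13 ] [ 0.76141538 -0.06084359  0.14432123]
-0.5 [ 0.676 -0.5    0.203] [ 0.799 -0.487  0.365]
-0.2 [ 0.798 -0.114  0.217] [ 0.8   -0.11   0.279]
-0.1 [ 0.766 -0.092  0.2  ] [ 0.8   -0.004  0.32 ]
0.1 [0.436 0.103 0.2  ] [0.777 0.2   0.399]
0.2 [0.437 0.2   0.2  ] [0.775 0.231 0.399]
```

```bash
python3 -m pendant '[[87,[-230,0,0],[0,0,0]],[87,[-230,0,0],[0,0,0]],[87,[-230,0,0],[0,0,0]],[87,[-230,0,0],[0,0,0]],[87,[-230,0,0],[0,0,0]],[87,[-230,0,0],[0,0,0]],[87,[-230,0,0],[0,0,0]]]'
python3 -c "
from h import *
plan([.5595,-.227,.47],4.2)"
```

```text
time_s: 1.78
tool_pos: [0.294, 0.5807, 0.4767]
tool_rot: [2.3, 89.4, 65.4]
force: [0.9, -0.4, 0.2]
grip_width: 0.0871
t 1.7833 pos [0.294  0.5807 0.4767] F [ 0.93 -0.41  0.2 ] w 0.0871
axes xyz cols
 [[ 4.600e-03 -8.921e-01  4.518e-01]
 [ 1.000e-02  4.518e-01  8.921e-01]
 [-9.999e-01  4.000e-04  1.100e-02]]
shift mm [-2.000e-01 -6.018e+02 -6.007e+02]
k 1 rotvec tool [-0.5421  0.0109  0.0026]
k -1 rotvec tool [ 2.5994  0.0034 -0.0145]
```

```bash
python3 -m pendant '[[87,[0,-300,-300],[0,0,0]],[87,[0,-300,-300],[0,0,0]],[87,[0,-300,-300],[0,0,0]],[87,[0,-300,-300],[0,0,0]],[87,[0,-300,-300],[0,0,0]],[87,[0,-300,-300],[0,0,0]],[87,[0,-300,-300],[0,0,0]],[87,[0,-300,-300],[0,0,0]],[87,[0,-300,-300],[0,0,0]],[87,[0,-300,-300],[0,0,0]]]'
python3 -c "
from h import *
plan([.5595,-.227,.47],4.2)"
```

```text
time_s: 2.62
tool_pos: [0.4235, 0.1817, 0.4693]
tool_rot: [28.2, 90.0, 91.4]
force: [1.5, 0.0, 0.4]
grip_width: 0.0869
t 2.6167 pos [0.4235 0.1817 0.4693] F [1.46 0.03 0.39] w 0.0869
axes xyz cols
 [[-0.000e+00 -8.921e-01  4.518e-01]
 [ 4.000e-04  4.518e-01  8.921e-01]
 [-1.000e+00  2.000e-04  3.000e-04]]
shift mm [  -0.9 -306.  -303.1]
k 1 rotvec tool [-5.42e-01  4.00e-04 -1.00e-04]
k -1 rotvec tool [ 2.5996e+00 -1.0000e-04 -5.0000e-04]
```

```bash
python3 -m pendant '[[87,[0,-300,-300],[0,0,0]],[87,[0,-300,-300],[0,0,0]],[87,[0,-300,-300],[0,0,0]],[87,[0,-300,-300],[0,0,0]],[87,[0,-300,-300],[-0.54,0,0]],[87,[0,-300,-300],[-0.54,0,0]],[87,[0,-300,-300],[-0.54,0,0]],[87,[0,-300,-300],[-0.54,0,0]],[87,[0,-300,-300],[-0.54,0,0]],[87,[0,-300,-300],[-0.54,0,0]]]'
python3 -m pendant '[[87,[100,0,0],[0,0,0]],[87,[200,0,0],[0,0,0]],[87,[200,0,0],[0,0,0]],[87,[200,0,0],[0,0,0]],[87,[200,0,0],[0,0,0]],[87,[200,0,0],[0,0,0]],[87,[200,0,0],[0,0,0]]]'
python3 - <<'E'
from h import *
c=optics.read_camera("wrist"); cv2.imwrite("pics/w1.png",c["image"])
for l in ["carriage","stage","buffer_blue","buffer_orange"]:
  for k in models.masks_of("wrist",l)[:1]:
    p=pts(c,k["pixels"]); print(l,k["confidence"],k["extent"],p.min(0).round(3),p.max(0).round(3))
    if l=="carriage":
        a=p[p[:,2]>.088]; print("post",len(a),a.mean(0),cv2.minAreaRect(a[:,:2].astype(np.float32)))
full=pts(c,np.ones((384,512),bool)); print(full.min(0),full.max(0))
b=full[(full[:,2]>.043)&(full[:,2]<.049)]; print("ends",b[b[:,1]>-.1].mean(0),b[b[:,1]<-.28].mean(0))
plan([.5595,-.227,.08],4.2)
E
```

```text
time_s: 3.45
tool_pos: [0.5426, -0.1772, 0.4694]
tool_rot: [-26.8, 89.9, 67.7]
force: [1.2, 0.5, 0.2]
grip_width: 0.0873
time_s: 4.03
tool_pos: [0.5412, -0.1767, 0.2685]
tool_rot: [74.9, 89.8, 169.0]
force: [-0.3, 0.7, 1.5]
grip_width: 0.087
carriage 0.86 [0.3818, 0.3914, 0.485, 0.5258] [ 0.526 -0.265  0.011] [ 0.597 -0.194  0.096]
post 472 [ 0.55983139 -0.22540882  0.0935103 ] ((0.5604608654975891, -0.22573481500148773), (0.02524392120540142, 0.02609088644385338), 4.2313361167907715)
stage 0.9 [0.3135, 0.3919, 0.774, 0.5284] [ 0.503 -0.313  0.002] [0.605 0.009 0.096]
buffer_blue 0.77 [0.34, 0.4555, 0.3791, 0.4919] [ 0.555 -0.294  0.027] [ 0.575 -0.27   0.045]
buffer_orange 0.49 [0.7105, 0.4531, 0.7559, 0.4872] [ 0.534 -0.032  0.031] [ 0.552 -0.008  0.045]
[-0.01183086 -0.84307306 -0.80841143] [0.94387121 0.8250996  0.37480337]
ends [0.55818489 0.03386245 0.04579651] [ 0.56736914 -0.30891297  0.04582472]
t 4.2833 pos [ 0.5436 -0.1777  0.2722] F [0.41 0.38 0.03] w 0.0869
axes xyz cols
 [[ 4.500e-03 -9.975e-01 -7.110e-02]
 [-7.000e-04 -7.110e-02  9.975e-01]
 [-1.000e+00 -4.400e-03 -1.000e-03]]
shift mm [192.3 -11.5 -50.1]
k 1 rotvec tool [-0.0021 -0.001   0.0044]
k -1 rotvec tool [3.1395e+00 7.0000e-03 1.6000e-03]
```

View pics/w1.png

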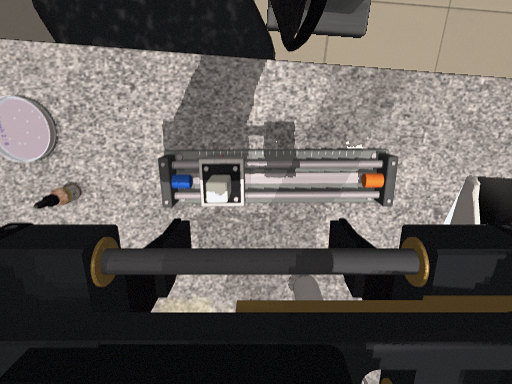

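```bash
python3 -m pendant '[[87,[0,-13,-40],[0,0,0]],[87,[40,-13,-49],[0,0,0]],[87,[80,-13,-49],[0,0,0]],[87,[110,-13,-49],[0,0,0]],[87,[140,-13,-49],[0,0,0]],[87,[140,-13,-49],[0,0,0]],[87,[140,-13,-49],[0,0,0]]]'
python3 - <<'E'
from h import *
plan([.560,-.2255,.077],4.2)
E
```

```text
time_s: 4.87
tool_pos: [0.5587, -0.225, 0.1298]
tool_rot: [84.5, 89.9, 178.6]
force: [0.3, -0.0, 1.2]
grip_width: 0.0872
t 4.8667 pos [ 0.5587 -0.225   0.1298] F [ 0.31 -0.03  1.21] w 0.0872
axes xyz cols
 [[-1.200e-03 -9.975e-01 -7.140e-02]
 [ 0.000e+00 -7.140e-02  9.975e-01]
 [-1.000e+00  1.200e-03  1.000e-04]]
shift mm [52.8 -1.4 -0.6]
k 1 rotvec tool [-0.0019  0.0001 -0.0012]
k -1 rotvec tool [ 3.1397e+00 -1.8000e-03 -2.0000e-04]
```

```bash
python3 -m pendant '[[87,[25,-1,0],[0,0,0]],[87,[45,-1,0],[0,0,0]],[87,[53,-1,0],[0,0,0]],[87,[53,-1,0],[0,0,0]],[87,[53,-1,0],[0,0,0]]]'
python3 -m pendant '[[20,[0,0,0],[0,0,0]],[20,[0,0,0],[0,0,0]],[20,[0,0,0],[0,0,0]],[20,[0,0,0],[0,0,0]],[20,[0,0,0],[0,0,0]],[20,[0,0,0],[0,0,0]]]' 30
python3 -m pendant '[[20,[0,0,0],[0,0,0]],[20,[0,0,0],[0,0,0]]]' 30
```

```text
time_s: 5.28
tool_pos: [0.561, -0.2256, 0.0787]
tool_rot: [-109.1, 89.8, -15.0]
force: [0.3, -0.6, 0.4]
grip_width: 0.0866
time_s: 5.78
tool_pos: [0.5597, -0.2251, 0.0767]
tool_rot: [-83.8, 90.0, 10.3]
force: [-0.5, 0.1, -0.0]
grip_width: 0.0547
time_s: 5.95
tool_pos: [0.5596, -0.225, 0.0765]
tool_rot: [4.0, 90.0, 98.1]
force: [0.2, 0.6, 0.2]
grip_width: 0.0416
```

```bash
python3 -m pendant '[[20,[0,0,0],[0,0,0]],[20,[0,0,0],[0,0,0]],[20,[0,0,0],[0,0,0]],[20,[0,0,0],[0,0,0]],[20,[0,0,0],[0,0,0]],[20,[0,0,0],[0,0,0]]]' 30
python3 - <<'E'
from h import *
plan(None,4.2)
E
```

```text
time_s: 6.45
tool_pos: [0.5596, -0.2253, 0.0765]
tool_rot: [-165.9, 90.0, -71.8]
force: [0.5, -0.4, -0.4]
grip_width: 0.026
t 6.45 pos [ 0.5596 -0.2253  0.0765] F [ 0.49 -0.41 -0.36] w 0.026
axes xyz cols
 [[ 1.000e-04 -9.975e-01 -7.120e-02]
 [-3.000e-04 -7.120e-02  9.975e-01]
 [-1.000e+00 -1.000e-04 -3.000e-04]]
k 1 rotvec tool [-0.0021 -0.0003  0.0001]
k -1 rotvec tool [3.1395e+00 1.0000e-04 5.0000e-04]
```

```bash
python3 -m pendant '[[20,[0,0,-2],[0,0,0]],[20,[0,0,-4],[0,0,0]],[20,[0,0,-6],[0,0,0]],[20,[0,0,-8],[0,0,0]]]' 30
python3 -m pendant '[[20,[0,0,-1],[0,0,0]],[20,[0,0,-1.5],[0,0,0]],[20,[0,0,-2],[0,0,0]]]'
python3 -m pendant '[[20,[0,0,-1],[0,0,0]],[20,[0,0,-1],[0,0,0]]]'
```

```text
time_s: 6.78
tool_pos: [0.5602, -0.2329, 0.0765]
tool_rot: [10.4, 90.0, 104.5]
force: [-0.5, 1.5, 0.1]
grip_width: 0.0256
time_s: 7.03
tool_pos: [0.5604, -0.235, 0.0765]
tool_rot: [6.6, 90.0, 100.7]
force: [0.0, 1.0, 0.7]
grip_width: 0.0258
time_s: 7.2
tool_pos: [0.5605, -0.2362, 0.0765]
tool_rot: [-114.1, 90.0, -20.0]
force: [0.1, 1.2, 0.2]
grip_width: 0.0261
```

```bash
python3 -m pendant '[[20,[0,0,-1],[0,0,0]],[20,[0,0,-1],[0,0,0]]]'
python3 -m pendant '[[20,[0,0,-1],[0,0,0]],[20,[0,0,-1],[0,0,0]]]'
python3 -m pendant '[[20,[0,0,-1],[0,0,0]],[20,[0,0,-1],[0,0,0]]]'
```

```text
time_s: 7.37
tool_pos: [0.5606, -0.2371, 0.0765]
tool_rot: [-102.6, 90.0, -8.6]
force: [0.1, 1.1, -1.0]
grip_width: 0.0259
time_s: 7.53
tool_pos: [0.5606, -0.2382, 0.0765]
tool_rot: [-110.8, 90.0, -16.7]
force: [-1.0, 1.1, -1.5]
grip_width: 0.0261
time_s: 7.7
tool_pos: [0.5607, -0.2392, 0.0765]
tool_rot: [-120.2, 90.0, -26.2]
force: [0.0, 0.7, -0.3]
grip_width: 0.0261
```

```bash
python3 -m pendant '[[20,[0,0,-1],[0,0,0]],[20,[0,0,-1],[0,0,0]]]'
python3 -m pendant '[[20,[0,0,-1],[0,0,0]],[20,[0,0,-1],[0,0,0]]]'
```

```text
time_s: 7.87
tool_pos: [0.5608, -0.2402, 0.0765]
tool_rot: [-115.5, 90.0, -21.4]
force: [0.6, -0.0, -1.1]
grip_width: 0.0257
time_s: 8.03
tool_pos: [0.5608, -0.2411, 0.0765]
tool_rot: [-39.7, 90.0, 54.4]
force: [-0.2, 1.1, -2.2]
grip_width: 0.0258
```

```bash
python3 -m pendant '[[20,[0,0,-1],[0,0,0]],[20,[0,0,-1],[0,0,0]]]'
python3 -m pendant '[[20,[0,0,-0.5],[0,0,0]],[20,[0,0,-0.5],[0,0,0]]]'
```

```text
time_s: 8.2
tool_pos: [0.5609, -0.2415, 0.0765]
tool_rot: [8.4, 89.9, 102.5]
force: [-1.6, 3.1, -0.5]
grip_width: 0.0257
time_s: 8.37
tool_pos: [0.5609, -0.2416, 0.0765]
tool_rot: [10.8, 89.9, 104.9]
force: [-0.9, 5.4, 1.4]
grip_width: 0.0257
```

```bash
python3 -m pendant '[[20,[0,0,-0.5],[0,0,0]],[20,[0,0,-0.5],[0,0,0]]]'
```

```text
time_s: 8.53
tool_pos: [0.5609, -0.2419, 0.0765]
tool_rot: [12.5, 89.9, 106.6]
force: [-0.7, 5.3, 1.6]
grip_width: 0.0254
```

```bash
python3 -m pendant '[[20,[0,0,-0.6],[0,0,0]],[20,[0,0,-0.6],[0,0,0]]]'
python3 -m pendant '[[20,[0,0,-0.4],[0,0,0]],[20,[0,0,-0.4],[0,0,0]]]'
```

```text
time_s: 8.7
tool_pos: [0.5609, -0.2421, 0.0765]
tool_rot: [12.8, 89.9, 107.0]
force: [-2.1, 6.5, 1.6]
grip_width: 0.0261
time_s: 8.87
tool_pos: [0.561, -0.2422, 0.0765]
tool_rot: [14.4, 89.8, 108.5]
force: [-0.8, 7.2, 1.3]
grip_width: 0.0257
```

```bash
python3 -m pendant '[[20,[0,0,-0.5],[0,0,0]],[20,[0,0,-0.5],[0,0,0]],[20,[0,0,-0.5],[0,0,0]]]'
python3 - <<'E'
from h import *
plan(None,4.2)
E
```

```text
time_s: 9.12
tool_pos: [0.5609, -0.2424, 0.0764]
tool_rot: [15.8, 89.8, 110.0]
force: [-2.0, 7.2, 3.1]
grip_width: 0.0256
t 9.1167 pos [ 0.5609 -0.2424  0.0764] F [-1.97  7.2   3.09] w 0.0256
axes xyz cols
 [[-1.200e-03 -9.974e-01 -7.230e-02]
 [ 3.200e-03 -7.230e-02  9.974e-01]
 [-1.000e+00  9.000e-04  3.300e-03]]
k 1 rotvec tool [-0.0009  0.0033 -0.0009]
k -1 rotvec tool [ 3.1407e+00 -1.5000e-03 -5.2000e-03]
```

```bash
python3 -m pendant '[[20,[0,0,3],[0,0,0]],[20,[0,0,6],[0,0,0]],[20,[0,0,10],[0,0,0]],[20,[0,0,14],[0,0,0]],[20,[0,0,18],[0,0,0]],[20,[0,0,22],[0,0,0]],[20,[0,0,26],[0,0,0]],[20,[0,0,30],[0,0,0]],[20,[0,0,33],[0,0,0]],[20,[0,0,36],[0,0,0]]]' | grep -E 'pos|force'
python3 -m pendant '[[20,[0,0,1.5],[0,0,0]],[20,[0,0,3],[0,0,0]]]' | grep -E 'pos|force'
python3 -m pendant '[[20,[0,0,1.5],[0,0,0]],[20,[0,0,3],[0,0,0]]]' | grep -E 'pos|force'
python3 -m pendant '[[20,[0,0,1.5],[0,0,0]],[20,[0,0,3],[0,0,0]]]' | grep -E 'pos|force'
```

```text
tool_pos: [0.5583, -0.2084, 0.0765]
force: [0.7, 0.1, -3.6]
tool_pos: [0.5581, -0.2055, 0.0765]
force: [0.8, -0.9, -3.2]
tool_pos: [0.5579, -0.2027, 0.0765]
force: [0.6, -0.5, -2.9]
tool_pos: [0.5577, -0.1997, 0.0765]
force: [0.0, -1.8, -3.1]
```

```bash
cat > /dev/null; 
python3 -m pendant '[[20,[0,0,1.5],[0,0,0]],[20,[0,0,3],[0,0,0]]]' | grep -E 'pos|force'
python3 -m pendant '[[20,[0,0,1.5],[0,0,0]],[20,[0,0,3],[0,0,0]]]' | grep -E 'pos|force'
python3 -m pendant '[[20,[0,0,1.5],[0,0,0]],[20,[0,0,3],[0,0,0]]]' | grep -E 'pos|force'
python3 -m pendant '[[20,[0,0,1.5],[0,0,0]],[20,[0,0,3],[0,0,0]]]' | grep -E 'pos|force'
python3 -m pendant '[[20,[0,0,1.5],[0,0,0]],[20,[0,0,3],[0,0,0]]]' | grep -E 'pos|force'
python3 -m pendant '[[20,[0,0,1.5],[0,0,0]],[20,[0,0,3],[0,0,0]]]' | grep -E 'pos|force'
python3 -m pendant '[[20,[0,0,1.5],[0,0,0]],[20,[0,0,3],[0,0,0]]]' | grep -E 'pos|force'
python3 -m pendant '[[20,[0,0,1.5],[0,0,0]],[20,[0,0,3],[0,0,0]]]' | grep -E 'pos|force'
python3 -m pendant '[[20,[0,0,1.5],[0,0,0]],[20,[0,0,3],[0,0,0]]]' | grep -E 'pos|force'
python3 -m pendant '[[20,[0,0,1.5],[0,0,0]],[20,[0,0,3],[0,0,0]]]' | grep -E 'pos|force'
```

```text
tool_pos: [0.5574, -0.1966, 0.0765]
force: [-0.6, -1.5, -3.2]
tool_pos: [0.5572, -0.1936, 0.0765]
force: [0.4, -1.5, -2.2]
tool_pos: [0.557, -0.1906, 0.0765]
force: [-0.6, -1.2, -2.3]
tool_pos: [0.5568, -0.1876, 0.0765]
force: [-0.6, -1.2, -3.1]
tool_pos: [0.5565, -0.1846, 0.0765]
force: [-1.3, -0.9, -2.1]
tool_pos: [0.5563, -0.1816, 0.0765]
force: [-1.5, -1.5, -2.2]
tool_pos: [0.5561, -0.1786, 0.0765]
force: [-1.1, -1.1, -1.7]
tool_pos: [0.5559, -0.1756, 0.0765]
force: [-2.0, -1.5, -2.3]
tool_pos: [0.5556, -0.1727, 0.0765]
force: [-3.0, -1.9, -2.2]
tool_pos: [0.5555, -0.1711, 0.0765]
force: [-1.8, -6.4, -3.6]
```

```bash

python3 -m pendant '[[20,[0,0,0.5],[0,0,0]],[20,[0,0,1],[0,0,0]]]' | grep -E 'pos|force'
python3 -m pendant '[[20,[0,0,0.5],[0,0,0]],[20,[0,0,1],[0,0,0]]]' | grep -E 'pos|force'
python3 -m pendant '[[20,[0,0,0.5],[0,0,0]],[20,[0,0,1],[0,0,0]]]' | grep -E 'pos|force'
python3 -m pendant '[[20,[0,0,0.5],[0,0,0]],[20,[0,0,1],[0,0,0]]]' | grep -E 'pos|force'
python3 -m pendant '[[20,[0,0,0.5],[0,0,0]],[20,[0,0,1],[0,0,0]]]' | grep -E 'pos|force'
python3 -m pendant '[[20,[0,0,0.5],[0,0,0]],[20,[0,0,1],[0,0,0]]]' | grep -E 'pos|force'
python3 -m pendant '[[20,[0,0,0.5],[0,0,0]],[20,[0,0,1],[0,0,0]]]' | grep -E 'pos|force'
python3 -m pendant '[[20,[0,0,0.5],[0,0,0]],[20,[0,0,1],[0,0,0]]]' | grep -E 'pos|force'
python3 -m pendant '[[20,[0,0,0.5],[0,0,0]],[20,[0,0,1],[0,0,0]]]' | grep -E 'pos|force'
python3 -m pendant '[[20,[0,0,0.5],[0,0,0]],[20,[0,0,1],[0,0,0]]]' | grep -E 'pos|force'
python3 -m pendant '[[20,[0,0,0.5],[0,0,0]],[20,[0,0,1],[0,0,0]]]' | grep -E 'pos|force'
python3 -m pendant '[[20,[0,0,0.5],[0,0,0]],[20,[0,0,1],[0,0,0]]]' | grep -E 'pos|force'
python3 -m pendant '[[20,[0,0,0.5],[0,0,0]],[20,[0,0,1],[0,0,0]]]' | grep -E 'pos|force'
python3 -m pendant '[[20,[0,0,0.5],[0,0,0]],[20,[0,0,1],[0,0,0]]]' | grep -E 'time|pos|force'
```

```text
tool_pos: [0.5555, -0.1706, 0.0765]
force: [-1.8, -6.9, -4.1]
tool_pos: [0.5554, -0.1697, 0.0765]
force: [-1.8, -5.5, -3.9]
tool_pos: [0.5553, -0.1685, 0.0765]
force: [-2.3, -5.8, -3.0]
tool_pos: [0.5552, -0.1674, 0.0765]
force: [-1.8, -5.3, -2.9]
tool_pos: [0.5552, -0.1663, 0.0765]
force: [-1.9, -5.1, -3.5]
tool_pos: [0.5551, -0.165, 0.0765]
force: [-2.5, -3.9, -3.6]
tool_pos: [0.555, -0.1633, 0.0765]
force: [-2.7, -4.6, -1.7]
tool_pos: [0.5548, -0.1613, 0.0765]
force: [-3.7, -2.0, -0.3]
tool_pos: [0.5547, -0.16, 0.0765]
force: [-4.2, -2.1, 0.4]
tool_pos: [0.5547, -0.1593, 0.0765]
force: [-4.9, -1.4, -0.3]
tool_pos: [0.5546, -0.1583, 0.0765]
force: [-5.0, -1.5, -0.4]
tool_pos: [0.5545, -0.1573, 0.0765]
force: [-5.4, -2.1, -0.4]
tool_pos: [0.5544, -0.1564, 0.0765]
force: [-4.0, -1.7, -0.6]
time_s: 14.45
tool_pos: [0.5544, -0.1554, 0.0765]
force: [-5.1, -1.5, -0.5]
```

```bash
python3 -m pendant '[[20,[0,0.5,3],[0,0,0]],[20,[0,1,6],[0,0,0]],[20,[0,1.5,9],[0,0,0]],[20,[0,1.5,12],[0,0,0]],[20,[0,1.5,15],[0,0,0]],[20,[0,1.5,18],[0,0,0]],[20,[0,1.5,21],[0,0,0]],[20,[0,1.5,24],[0,0,0]],[20,[0,1.5,27],[0,0,0]],[20,[0,1.5,30],[0,0,0]]]' | grep -E 'pos|force'
python3 -m pendant '[[20,[0,0,3],[0,0,0]],[20,[0,0,6],[0,0,0]],[20,[0,0,9],[0,0,0]],[20,[0,0,12],[0,0,0]],[20,[0,0,15],[0,0,0]],[20,[0,0,18],[0,0,0]],[20,[0,0,21],[0,0,0]],[20,[0,0,24],[0,0,0]],[20,[0,0,27],[0,0,0]],[20,[0,0,30],[0,0,0]]]' | grep -E 'time|pos|force'
```

```text
tool_pos: [0.5519, -0.1254, 0.0765]
force: [5.0, -0.0, -10.3]
time_s: 16.12
tool_pos: [0.5496, -0.0957, 0.0765]
force: [4.8, -0.8, -10.1]
```

```bash
python3 -m pendant '[[20,[0,-0.4,3],[0,0,0]],[20,[0,-0.7,6],[0,0,0]],[20,[0,-0.7,9],[0,0,0]],[20,[0,-0.7,12],[0,0,0]],[20,[0,-0.7,15],[0,0,0]],[20,[0,-0.7,18],[0,0,0]],[20,[0,-0.7,20],[0,0,0]],[20,[0,-0.7,22],[0,0,0]],[20,[0,-0.7,24],[0,0,0]]]' | grep -E 'pos|force'
python3 -m pendant '[[20,[0,0,1],[0,0,0]],[20,[0,0,2],[0,0,0]],[20,[0,0,3],[0,0,0]],[20,[0,0,4],[0,0,0]]]' | grep -E 'time|pos|force'
python3 -m pendant '[[20,[0,0,1],[0,0,0]],[20,[0,0,2],[0,0,0]],[20,[0,0,2],[0,0,0]]]' | grep -E 'time|pos|force'
```

```text
tool_pos: [0.5478, -0.0719, 0.0765]
force: [3.0, -0.7, -8.3]
time_s: 17.2
tool_pos: [0.5475, -0.0681, 0.0765]
force: [2.5, -0.2, -8.1]
time_s: 17.45
tool_pos: [0.5474, -0.0658, 0.0765]
force: [1.0, -0.7, -8.6]
```

```bash
python3 -m pendant '[[20,[0.5,0,1],[0,0,0]],[20,[1,0,1],[0,0,0]]]' | grep -E 'time|pos|force'
python3 -m pendant '[[20,[0,0,1],[0,0,0]],[20,[0,0,1],[0,0,0]]]' | grep -E 'time|pos|force'
python3 -m pendant '[[20,[0,0,1],[0,0,0]],[20,[0,0,1],[0,0,0]]]' | grep -E 'time|pos|force'
python3 -m pendant '[[20,[0,0,1],[0,0,0]],[20,[0,0,1],[0,0,0]]]' | grep -E 'time|pos|force'
```

```text
time_s: 17.62
tool_pos: [0.5474, -0.0651, 0.0764]
force: [-1.9, -0.4, 5.2]
time_s: 17.78
tool_pos: [0.5473, -0.0643, 0.0764]
force: [-3.3, -1.6, 4.7]
time_s: 17.95
tool_pos: [0.5472, -0.0632, 0.0764]
force: [-3.5, -1.2, 6.6]
time_s: 18.12
tool_pos: [0.5472, -0.0622, 0.0764]
force: [-3.5, -0.8, 6.4]
```

```bash
python3 -m pendant '[[20,[-0.3,0,1],[0,0,0]],[20,[-0.3,0,1],[0,0,0]]]' | grep -E 'time|pos|force'
python3 -m pendant '[[20,[0,0,0.6],[0,0,0]],[20,[0,0,0.6],[0,0,0]]]' | grep -E 'time|pos|force'
python3 -m pendant '[[20,[0,0,0.6],[0,0,0]],[20,[0,0,0.6],[0,0,0]]]' | grep -E 'time|pos|force'
```

```text
time_s: 18.28
tool_pos: [0.5471, -0.0612, 0.0764]
force: [-2.8, -1.5, 5.8]
time_s: 18.45
tool_pos: [0.5471, -0.061, 0.0764]
force: [-3.7, -2.6, 6.2]
time_s: 18.62
tool_pos: [0.5471, -0.0608, 0.0764]
force: [-2.9, -3.2, 5.2]
```

```bash
python3 -m pendant '[[20,[0,0,0.6],[0,0,0]],[20,[0,0,0.6],[0,0,0]]]' | grep -E 'time|pos|force'
python3 -m pendant '[[20,[0,0,0.6],[0,0,0]],[20,[0,0,0.6],[0,0,0]]]' | grep -E 'time|pos|force'
python3 -m pendant '[[20,[0,0,0.6],[0,0,0]],[20,[0,0,0.6],[0,0,0]]]' | grep -E 'time|pos|force'
```

```text
time_s: 18.78
tool_pos: [0.5471, -0.0606, 0.0764]
force: [-2.6, -3.6, 5.9]
time_s: 18.95
tool_pos: [0.547, -0.0605, 0.0764]
force: [-3.4, -4.5, 4.9]
time_s: 19.12
tool_pos: [0.547, -0.0603, 0.0764]
force: [-3.4, -5.1, 4.9]
```

```bash
python3 -m pendant '[[20,[0,0,0.6],[0,0,0]],[20,[0,0,0.8],[0,0,0]]]' | grep -E 'time|pos|force'
python3 -m pendant '[[20,[0,0,0.6],[0,0,0]],[20,[0,0,0.8],[0,0,0]],[20,[0,0,0.8],[0,0,0]]]' | grep -E 'time|pos|force'
python3 -m pendant '[[20,[0,0,0.5],[0,0,0]],[20,[0,0,0.5],[0,0,0]],[20,[0,0,0.5],[0,0,0]]]' | grep -E 'time|pos|force'
```

```text
time_s: 19.28
tool_pos: [0.547, -0.0601, 0.0764]
force: [-2.0, -7.8, 4.2]
time_s: 19.53
tool_pos: [0.547, -0.0599, 0.0764]
force: [-1.8, -6.7, 4.4]
time_s: 19.78
tool_pos: [0.547, -0.0597, 0.0764]
force: [-2.3, -7.4, 3.7]
```

```bash
python3 -m pendant '[[20,[0,0,-3],[0,0,0]],[20,[0,0,-6],[0,0,0]],[20,[0,0,-10],[0,0,0]],[20,[0,0,-14],[0,0,0]],[20,[0,0,-18],[0,0,0]],[20,[0,0,-22],[0,0,0]],[20,[0,0,-26],[0,0,0]],[20,[0,0,-30],[0,0,0]],[20,[0,0,-34],[0,0,0]],[20,[0,0,-38],[0,0,0]]]' | grep -E 'pos|force'
python3 -m pendant '[[20,[0,0,-4],[0,0,0]],[20,[0,0,-8],[0,0,0]],[20,[0,0,-12],[0,0,0]],[20,[0,0,-16],[0,0,0]],[20,[0,0,-20],[0,0,0]],[20,[0,0,-24],[0,0,0]],[20,[0,0,-28],[0,0,0]],[20,[0,0,-32],[0,0,0]],[20,[0,0,-36],[0,0,0]],[20,[0,0,-39],[0,0,0]]]' | grep -E 'time|pos|force'
```

```text
tool_pos: [0.5496, -0.093, 0.0764]
force: [-3.8, 0.8, 7.0]
time_s: 21.45
tool_pos: [0.5525, -0.1322, 0.0764]
force: [-3.1, 0.9, 6.0]
```

```bash
python3 -m pendant '[[20,[0,0.2,-3],[0,0,0]],[20,[0,0.4,-6],[0,0,0]],[20,[0,0.4,-9],[0,0,0]],[20,[0,0.4,-12],[0,0,0]],[20,[0,0.4,-15],[0,0,0]],[20,[0,0.4,-18],[0,0,0]],[20,[0,0.4,-20],[0,0,0]],[20,[0,0.4,-21],[0,0,0]]]' | grep -E 'pos|force'
python3 -m pendant '[[20,[0,0,-0.5],[0,0,0]],[20,[0,0,-1],[0,0,0]]]' | grep -E 'pos|force'
python3 -m pendant '[[20,[0,0,-0.5],[0,0,0]],[20,[0,0,-1],[0,0,0]]]' | grep -E 'pos|force'
python3 -m pendant '[[20,[0,0,-0.5],[0,0,0]],[20,[0,0,-1],[0,0,0]]]' | grep -E 'pos|force'
python3 -m pendant '[[20,[0,0,-0.5],[0,0,0]],[20,[0,0,-1],[0,0,0]]]' | grep -E 'pos|force'
python3 -m pendant '[[20,[0,0,-0.5],[0,0,0]],[20,[0,0,-1],[0,0,0]]]' | grep -E 'pos|force'
python3 -m pendant '[[20,[0,0,-0.5],[0,0,0]],[20,[0,0,-1],[0,0,0]]]' | grep -E 'pos|force'
python3 -m pendant '[[20,[0,0,-0.5],[0,0,0]],[20,[0,0,-1],[0,0,0]]]' | grep -E 'time|pos|force'
```

```text
tool_pos: [0.5541, -0.1535, 0.0764]
force: [-1.9, 0.5, 5.8]
tool_pos: [0.5542, -0.1542, 0.0764]
force: [-0.7, 1.0, 6.0]
tool_pos: [0.5542, -0.1552, 0.0764]
force: [-1.6, 1.1, 5.7]
tool_pos: [0.5543, -0.1561, 0.0764]
force: [-1.6, 0.1, 4.8]
tool_pos: [0.5544, -0.1571, 0.0764]
force: [-1.0, 1.6, 5.4]
tool_pos: [0.5545, -0.1581, 0.0764]
force: [-1.3, 0.4, 5.8]
tool_pos: [0.5546, -0.1591, 0.0764]
force: [-1.5, 1.0, 4.9]
time_s: 23.28
tool_pos: [0.5546, -0.1601, 0.0764]
force: [-1.6, 1.6, 6.0]
```

```bash

python3 -m pendant '[[20,[0,0,-0.5],[0,0,0]],[20,[0,0,-1],[0,0,0]]]' | grep -E 'pos|force'
python3 -m pendant '[[20,[0,0,-0.5],[0,0,0]],[20,[0,0,-1],[0,0,0]]]' | grep -E 'pos|force'
python3 -m pendant '[[20,[0,0,-0.5],[0,0,0]],[20,[0,0,-1],[0,0,0]]]' | grep -E 'time|pos|force'
```

```text
tool_pos: [0.5547, -0.161, 0.0764]
force: [-1.7, 1.2, 5.8]
tool_pos: [0.5548, -0.1615, 0.0764]
force: [-1.4, 3.2, 6.1]
time_s: 23.78
tool_pos: [0.5548, -0.1619, 0.0764]
force: [-3.2, 3.4, 7.0]
```

```bash

python3 -m pendant '[[20,[0,0,-0.5],[0,0,0]],[20,[0,0,-1],[0,0,0]]]' | grep -E 'pos|force'
python3 -m pendant '[[20,[0,0,-0.5],[0,0,0]],[20,[0,0,-1],[0,0,0]]]' | grep -E 'pos|force'
python3 -m pendant '[[20,[0,0,-0.5],[0,0,0]],[20,[0,0,-1],[0,0,0]]]' | grep -E 'pos|force'
python3 -m pendant '[[20,[0,0,-0.5],[0,0,0]],[20,[0,0,-1],[0,0,0]]]' | grep -E 'pos|force'
python3 -m pendant '[[20,[0,0,-0.5],[0,0,0]],[20,[0,0,-1],[0,0,0]]]' | grep -E 'pos|force'
python3 -m pendant '[[20,[0,0,-0.5],[0,0,0]],[20,[0,0,-1],[0,0,0]]]' | grep -E 'pos|force'
python3 -m pendant '[[20,[0,0,-0.5],[0,0,0]],[20,[0,0,-1],[0,0,0]]]' | grep -E 'pos|force'
python3 -m pendant '[[20,[0,0,-0.5],[0,0,0]],[20,[0,0,-1],[0,0,0]]]' | grep -E 'pos|force'
python3 -m pendant '[[20,[0,0,-0.5],[0,0,0]],[20,[0,0,-1],[0,0,0]]]' | grep -E 'pos|force'
python3 -m pendant '[[20,[0,0,-0.5],[0,0,0]],[20,[0,0,-1],[0,0,0]]]' | grep -E 'pos|force'
python3 -m pendant '[[20,[0,0,-0.5],[0,0,0]],[20,[0,0,-1],[0,0,0]]]' | grep -E 'pos|force'
python3 -m pendant '[[20,[0,0,-0.5],[0,0,0]],[20,[0,0,-1],[0,0,0]]]' | grep -E 'pos|force'
python3 -m pendant '[[20,[0,0,-0.5],[0,0,0]],[20,[0,0,-1],[0,0,0]]]' | grep -E 'pos|force'
python3 -m pendant '[[20,[0,0,-0.5],[0,0,0]],[20,[0,0,-1],[0,0,0]]]' | grep -E 'pos|force'
python3 -m pendant '[[20,[0,0,-0.5],[0,0,0]],[20,[0,0,-1],[0,0,0]]]' | grep -E 'time|pos|force'
```

```text
tool_pos: [0.5548, -0.1623, 0.0764]
force: [-3.8, 4.6, 8.4]
tool_pos: [0.5549, -0.1628, 0.0764]
force: [-3.5, 6.5, 8.6]
tool_pos: [0.5549, -0.1638, 0.0764]
force: [-2.3, 5.1, 7.9]
tool_pos: [0.555, -0.165, 0.0764]
force: [-3.0, 4.9, 8.3]
tool_pos: [0.5551, -0.1662, 0.0765]
force: [-2.6, 4.4, 8.3]
tool_pos: [0.5552, -0.1672, 0.0764]
force: [-2.4, 5.2, 7.7]
tool_pos: [0.5553, -0.1684, 0.0764]
force: [-2.7, 4.3, 7.6]
tool_pos: [0.5554, -0.1697, 0.0764]
force: [-2.7, 4.3, 6.3]
tool_pos: [0.5555, -0.1711, 0.0764]
force: [-2.0, 2.4, 6.9]
tool_pos: [0.5556, -0.1727, 0.0764]
force: [-1.7, 0.8, 5.6]
tool_pos: [0.5557, -0.174, 0.0764]
force: [-0.6, 1.3, 4.7]
tool_pos: [0.5558, -0.1751, 0.0764]
force: [-1.3, 1.1, 4.9]
tool_pos: [0.5558, -0.1761, 0.0764]
force: [-2.2, 1.7, 5.5]
tool_pos: [0.5559, -0.1771, 0.0764]
force: [-1.2, 0.8, 5.0]
time_s: 26.28
tool_pos: [0.556, -0.1781, 0.0764]
force: [-1.1, 1.9, 4.6]
```

```bash

python3 -m pendant '[[20,[0.1,0,1],[0,0,0]],[20,[-0.2,0,2],[0,0,0]],[20,[-0.3,0,3],[0,0,0]]]' | grep -E 'pos|force'
python3 -m pendant '[[20,[0,0,0.5],[0,0,0]],[20,[0,0,1],[0,0,0]]]' | grep -E 'pos|force'
python3 -m pendant '[[20,[0,0,0.5],[0,0,0]],[20,[0,0,1],[0,0,0]]]' | grep -E 'pos|force'
python3 -m pendant '[[20,[0,0,0.5],[0,0,0]],[20,[0,0,1],[0,0,0]]]' | grep -E 'pos|force'
python3 -m pendant '[[20,[0,0,0.5],[0,0,0]],[20,[0,0,1],[0,0,0]]]' | grep -E 'pos|force'
python3 -m pendant '[[20,[0,0,0.5],[0,0,0]],[20,[0,0,1],[0,0,0]]]' | grep -E 'pos|force'
python3 -m pendant '[[20,[0,0,0.5],[0,0,0]],[20,[0,0,1],[0,0,0]]]' | grep -E 'pos|force'
python3 -m pendant '[[20,[0,0,0.5],[0,0,0]],[20,[0,0,1],[0,0,0]]]' | grep -E 'pos|force'
python3 -m pendant '[[20,[0,0,0.5],[0,0,0]],[20,[0,0,1],[0,0,0]]]' | grep -E 'time|pos|force'
```

```text
tool_pos: [0.5558, -0.1759, 0.0764]
force: [1.9, -1.2, 2.1]
tool_pos: [0.5557, -0.1747, 0.0764]
force: [2.3, -0.5, 3.2]
tool_pos: [0.5556, -0.1736, 0.0764]
force: [2.1, -0.8, 2.4]
tool_pos: [0.5555, -0.1728, 0.0764]
force: [3.5, -1.2, 2.7]
tool_pos: [0.5555, -0.1722, 0.0765]
force: [5.0, -3.2, 1.3]
tool_pos: [0.5554, -0.1717, 0.0765]
force: [4.7, -4.8, 0.5]
tool_pos: [0.5554, -0.1713, 0.0765]
force: [5.4, -4.8, 0.4]
tool_pos: [0.5553, -0.1707, 0.0765]
force: [5.9, -5.2, 0.3]
time_s: 27.87
tool_pos: [0.5552, -0.1696, 0.0765]
force: [5.5, -5.4, 1.3]
```

```bash

python3 -m pendant '[[20,[0,0,0.5],[0,0,0]],[20,[0,0,1],[0,0,0]]]' | grep -E 'pos|force'
python3 -m pendant '[[20,[0,0,0.5],[0,0,0]],[20,[0,0,1],[0,0,0]]]' | grep -E 'pos|force'
python3 -m pendant '[[20,[0,0,0],[0,0,0]],[20,[0,0,0],[0,0,0]]]' | grep -E 'time|pos|force'
```

```text
tool_pos: [0.5552, -0.1685, 0.0765]
force: [4.3, -4.6, 0.9]
tool_pos: [0.5551, -0.1674, 0.0765]
force: [5.6, -4.9, 1.0]
time_s: 28.37
tool_pos: [0.555, -0.1671, 0.0765]
force: [4.6, -4.4, 0.5]
```

```bash

python3 -m pendant '[[20,[0,-0.4,-0.6],[0,0,0]],[20,[0,-0.6,-1.2],[0,0,0]],[20,[0,-0.6,-1.2],[0,0,0]]]' | grep -E 'pos|force'
python3 -m pendant '[[20,[0,0,0],[0,0,0]],[20,[0,0,0],[0,0,0]]]' | grep -E 'time|pos|force'
```

```text
tool_pos: [0.5551, -0.1671, 0.0764]
force: [2.1, -3.2, 4.6]
time_s: 28.78
tool_pos: [0.5551, -0.1671, 0.0765]
force: [2.1, -2.2, 4.6]
```

```bash

python3 -m pendant '[[20,[-0.2,-0.2,-0.6],[0,0,0]],[20,[-0.3,-0.2,-0.6],[0,0,0]],[20,[-0.3,-0.2,-0.6],[0,0,0]]]' | grep -E 'time|pos|force'
```

```text
time_s: 29.03
tool_pos: [0.5551, -0.1672, 0.0765]
force: [1.9, -0.5, 4.0]
```

Forces along travel are near zero; release.

```bash

python3 -m pendant '[[28,[0,0,0],[0,0,0]],[30,[0,0,0],[0,0,0]],[34,[0,0,0],[0,0,0]],[40,[0,0,0],[0,0,0]],[50,[0,0,0],[0,0,0]],[60,[0,0,0],[0,0,0]],[60,[0,0,0],[0,0,0]],[60,[0,0,0],[0,0,0]]]' 10
python3 -m pendant '[[60,[0,0,0],[0,0,0]],[60,[-5,0,0],[0,0,0]],[60,[-15,0,0],[0,0,0]],[60,[-35,0,0],[0,0,0]],[60,[-60,0,0],[0,0,0]],[60,[-90,0,0],[0,0,0]],[60,[-120,0,0],[0,0,0]],[60,[-120,0,0],[0,0,0]],[60,[-120,0,0],[0,0,0]]]'
python3 - <<'E'
from h import *
c=optics.read_camera("wrist"); cv2.imwrite("pics/w2.png",c["image"])
for k in models.masks_of("wrist","carriage")[:1]:
    p=pts(c,k["pixels"]); a=p[p[:,2]>.088]; print(k["confidence"],"post",len(a),a.mean(0),cv2.minAreaRect(a[:,:2].astype(np.float32)))
c=optics.read_camera("top"); cv2.imwrite("pics/t2.png",c["image"])
for l in ["petri_1","immersion_oil","dropper_bottle"]:
  for k in models.masks_of("top",l)[:1]:
    print(l,k["confidence"],np.median(pts(c,k["pixels"]),0).round(3))
plan(None)
E
```

```text
time_s: 29.7
tool_pos: [0.5551, -0.1674, 0.0764]
tool_rot: [28.0, 90.0, 122.1]
force: [-0.4, -0.4, -0.7]
grip_width: 0.0565
time_s: 30.45
tool_pos: [0.5566, -0.1681, 0.1994]
tool_rot: [-96.2, 89.7, -2.2]
force: [-0.1, 1.1, -0.7]
grip_width: 0.06
0.63 post 760 [ 0.55533478 -0.16678525  0.09353784] ((0.5563879013061523, -0.16682569682598114), (0.02641204185783863, 0.025684606283903122), 4.419028282165527)
petri_1 0.57 [ 0.512 -0.513  0.016]
immersion_oil 0.63 [ 0.597 -0.449  0.039]
dropper_bottle 0.44 [ 0.733 -0.088  0.079]
t 30.75 pos [ 0.5544 -0.1673  0.1953] F [ 0.23 -0.73  0.13] w 0.0599
axes xyz cols
 [[-2.200e-03 -9.975e-01 -7.110e-02]
 [ 2.000e-04 -7.110e-02  9.975e-01]
 [-1.000e+00  2.100e-03  3.000e-04]]
```

```bash
python3 -c "
import cv2,numpy as np
a=cv2.imread('pics/w2.png');b=cv2.imread('pics/t2.png');cv2.imwrite('pics/c2.png',cv2.resize(np.hstack([a,b]),(800,300)))"
```

```text
(no output)
```

View pics/c2.png

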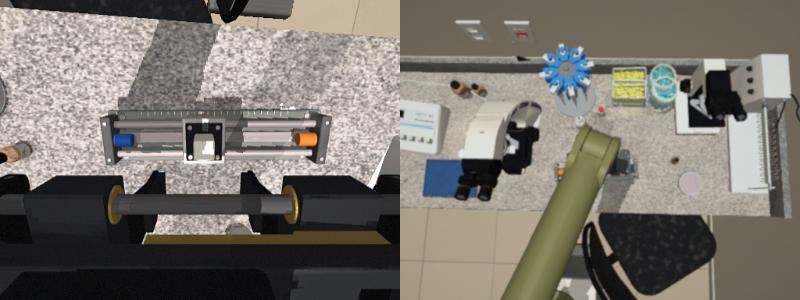

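The wrist view shows the carriage free, with its post at about (204,148) in the composite. Neither buffer is being pressed: blue is at (123,141), orange at (306,139). The dish and both bottles are where they were.

```bash
python3 -c "
from h import *
print(env.sign_off())"
```

```text
the job is handed in; nothing more can be done
None
```

The carriage is parked and released on the middle of the sticky stretch, at about y = -16 mm on the stage. I handed the job in at about 31 s of the 56 s allowed.

- **Buffers:** I pressed the blue one first and the orange one second. The wrist read about 7 N at each, so about 6 N on the buffer after drag; the highest single reading was 7.8 N, at the orange. The two contact points were 180 mm apart, which matches the stage's stated travel.
- **Sticky stretch:** Drag rose from about 1.2 N to about 5–7 N between world y = -0.173 and -0.161. That is about 12 mm, slightly shorter than the 14 mm given. I felt the orange-side edge once and the blue-side edge twice; the middle is at about y = -0.1669. To map it finely I went just past it towards the blue end and came back in before parking.
- **Release:** I took the push along the travel down to about 0.5 N before opening the fingers. The camera then put the post at y = -0.1668, within the roughly 2 mm camera accuracy.
- **Surroundings:** The dish and both bottles measured within about 2 mm of where they started. The gripper was about 0.1 m above the post, touching nothing.
- **Side forces:** While sliding, my path was slightly out of line with the track. That put up to about 5 N sideways and 10 N vertically on the post, and I corrected it along the way.

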